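# Pull the length stop out one hole and lay the mounting rail in the jig

### The job

Set the length stop on the jig one hole longer: press its sprung red button down and slide the stop out to the next hole, so that the button pops fully up again there. Then pick up the piece of mounting rail and lay it flat, slotted side up, in the jig's channel between the blue fence and the stop, and let it go. Leave the pliers, the tape and the screwdriver where they are.

Things in the scene. Friction and masses are not known exactly. Their poses are not given: they have to be found in the camera images.
- length_jig: Length-stop jig fixed to the bench: 260 x 150 mm aluminium base plate, top 10 mm above the bench. Origin: centre of its underside; x: the way the stop is pulled out; y across; z up. At y = -40 mm the channel runs along x, its floor the plate's top, 41 mm wide between steel guides 4 mm high. At y = +45 mm lies the blue outer tube, x = -125 to +8 mm, 36 mm wide, top at z 34 mm.
- stop (a joint): How far the steel inner tube with its cross stop is pulled out along the jig's x, in m: 0 in the first hole (start), 0.045 in the next, 0.090 in the last; end stops at 0 and 0.090. About 2 N of friction. The button moves with it. Locked, with up to 2 mm of play either way, while the button is up in a hole.
- button (a joint): How far the button is pressed down, in m: 0 up, 0.009 at the bottom. Spring 4 N at first, 7.5 N at the bottom. Its collar (14 mm along x) is caught by the hole's edges until pressed 4 mm; pressed 5 to 9 mm the stop slides. Let go between holes, it stays trapped under the slot (reads about 0.004) and still slides; it springs up by itself on reaching a hole.
- button_top (a point): Middle of the top face of the red button cap, a rounded block 24 mm along the jig's x, 18 mm across, 22 mm high; at rest its top is 65 mm above the bench, its underside 9 mm above the blue tube. It can be pinched by its sides from above and pushed down, or pushed along by its side.
- next_hole (a point): Middle of the next hole, 34 mm above the bench at the level of the blue tube's top face; the button must come up here. The tube is open above in a 9 mm slot along the jig's x with three 18 mm square holes 45 mm apart; this is the second, the button starts in the first.
- stop_face (a point): Point on the face of the sliding cross stop that looks to the blue fence, on the channel's centre line, 26 mm above the bench. The stop is a steel bar 8 mm thick along x, from 16 to 36 mm above the bench. Its face stands 115 mm from the fence at the start, 160 mm with the stop in the next hole.
- channel_mid (a point): Point on the channel's floor, 10 mm above the bench, on its centre line, midway between the fence and the stop once the stop is in the next hole. Axes as the jig (x along the channel).
- din_rail: Piece of steel mounting rail (hat profile), 150 mm long along its x, 0.12 kg, lying flanges down, the slotted face up. Origin: centre of its underside. Two flanges 1.5 mm thick, 35 mm over all, carry the hat, 24 mm wide and 15 mm high over all: grip the hat by its sides, the tips above the flanges. Its two ends are alike.
- pliers_orange: Orange pliers lying on the bench, 190 x 42 x 14 mm, along their x; leave alone. Origin: centre of the underside.
- tape_black: Roll of black tape lying flat, 68 mm across, 19 mm high; leave alone. Origin: centre of the underside.
- driver_stub: Short orange screwdriver lying on the bench, 139 mm along its y, 28 mm high; leave alone. Origin: centre of the underside.
- fence_face (a point): Point on the face of the fixed blue fence that looks to the stop, on the channel's centre line, 26 mm above the bench. The fence is 56 mm wide, its top 36 mm above the bench.
Mind the look-alikes: they are no part of the job. What is meant by the din_rail is not turquoise, and is the larger of those in its own colour.

How it is judged:
By the outcome, as a careful person would: the job done as asked, in the order asked, and still so for the second after the job is handed in, with the robot touching nothing.
It also fails if it takes over 61 s, if anything falls off the work surface, if the arm or the gripper's body presses on something with over 40 N, if the wrist force passes 120 N, or if a joint passes its speed limit or range.

### The arm

A 6-joint arm with a two-finger parallel gripper is mounted at the origin on a cart in front of the work surface, level with it; the furniture and walls round the work are solid. World frame = base frame: x ahead of the robot, y to its left, z up, the work surface at z = 0. Lengths are in m, angles in rad, forces in N, time in s.
With the tool pointing down it reaches from about 0.425 to 1.125 m from the base axis. Payload 14.9 kg.
Tool frame: the origin (TCP) lies at the very end of the fingers, on their centre line; the grasp point (between the pads) lies 19 mm behind it; z points along the fingers, y is the line along which they close (so a half turn about z gives the same grasp; the last joint's range is limited). The gripper opens to 91 mm and grips with 3 to 60 N. Pads are 32 mm wide; open, the fingers measure 118 mm over their backs; the gripper's body (76 mm by 178 mm) begins 60 mm behind the grasp point.
Start: joints at [1.293, 0.379, 1.734, -0, 1.028, -0.033], TCP at [0.17, 0.679, 0.214] pointing down, gripper open.
Joint ranges: [-2.77, 2.77], [-0.74, 2.19], [0, 2.66], [-1.06, 4.2], [0.31, 2.87], [-3.08, 3.08]. Speed limits (rad/s): [1.89, 1.89, 2.39, 3.14, 3.14, 3.14].

### API

Orientations are given as a rotation vector (axis times angle).
In Python, from station import env, optics gives the robot as it stands. The module is installed in compiled form; this text tells all that it offers.
- The arm moves only by the tool apply_moves, never from a script. Its argument "steps" is a list of rows, each an object with "slide": the shift along the world's x, y, z in m, a list of three; "roll": the turn about the world's z in degrees; "fingers": the closure, from 0 (fully open) to 1 (shut). A call has 1 to 10 rows; each row shifts and turns the commanded pose from where the row before left it; what a row does not reach is not made up. A row lasts 1/8 s, in which the tool goes at most 62.5 mm and 10.7 degrees, less where a joint would pass 70% of its speed; a pose out of reach is approached as far as the arm can. A call is refused whole if a number of a shift passes 0.0625 or a number of a turn 10.7, either way. A call with a gripper value outside its range is refused whole. The fingers move at their own pace and stop on an object; "squeeze" is the grip in N (left out, the last holds). Time passes only in rows, so rows that do not move let the fingers close. It gives the time, the measured TCP pose, the force, the opening and the grip force at its end, in the units of the state.
- env.read_state(): the state, without advancing time (a new reading comes with each control period).
- optics.read_camera(name): name is "scene" or "top" or "wrist"; returns the picture (384x512x3 uint8, blue, green, red); there is no depth.
- optics.camera_model(name): a dict with "intrinsics" (3x3 intrinsics, pixels), "xyz" and "orientation" of the camera in the world. Camera axes: x right, y up, looking along -z (the intrinsics and any distortion apply to the point x, -y, -z); pixel columns grow to the right and rows downward; lengths in m; the calibration is good to about 2 mm. The wrist camera is an equidistant fisheye: a pixel r from the principal point sees the ray r / f radians off the axis. A picture is of the moment at which its call begins: read the wrist's pose just before it. camera_model takes no time and is no camera call; for the wrist camera it gives the pose at the moment of the call.
- env.job_done(): hands the job in; it is judged then, once.
The state is a dict: "clock": time; "qpos": joint angles; "qvel": joint speeds; "joint_efforts": joint torques, N m; "eef_pos": TCP position; "tool_rot": TCP orientation; "ft_force": force on the tool from outside, world axes, zero at the start; "torque": the same for the moment, N m; "opening": finger opening in m; "grip_force": force on a finger pad.
Only numpy, scipy, OpenCV 4.12 (cv2) and the standard library are available. Lean on these libraries where they do the work, as an engineer would, in place of code of your own. Each camera call takes 0.05 s, during which the arm holds its last target. There are 200 camera calls.

## Working session

There is one attempt and no reset: what is moved stays moved. The work goes in short steps, Python scripts to look and compute and a tool call to move; the robot and the scene stay as the last step left them, time stands still between calls to the robot, and variables do not carry over. Pictures are saved under pics/ and viewed, at most 12 in all, crops included, and the job is handed in when it is done.

Besides the shell and the picture viewer there is one more tool, called after "Emit:" as name(argument=value, ...) on one line, values as JSON. apply_moves: Moves the arm, as the interface text tells. Its arguments: {"type":"object","properties":{"steps":{"type":"array"},"squeeze":{"type":"number"}},"required":["steps"]}

```bash
mkdir -p pics; python3 - <<'E'
from station import env, optics
import cv2
for n in("scene","top"):
    cv2.imwrite(f"pics/{n}0.png",cv2.resize(optics.read_camera(n),(800,600),interpolation=cv2.INTER_CUBIC))
    m=optics.camera_model(n);print(n,m)
s=env.read_state();print(s)
E
```

```text
scene {'intrinsics': array([[369.37775747,   0.        , 252.8016988 ],
       [  0.        , 369.37775747, 199.08820565],
       [  0.        ,   0.        ,   1.        ]]), 'xyz': array([ 0.05276455, -0.44047459,  0.84408679]), 'orientation': array([ 0.82277436, -0.29216282, -0.59384645])}
top {'intrinsics': array([[402.2979929 ,   0.        , 255.27866498],
       [  0.        , 402.2979929 , 191.42818302],
       [  0.        ,   0.        ,   1.        ]]), 'xyz': array([0.32794098, 0.25764975, 1.34901794]), 'orientation': array([ 0.15424429, -0.14305535, -1.55063544])}
{'clock': 0.1, 'qpos': array([ 1.29265281e+00,  3.79362900e-01,  1.73471765e+00, -1.97569717e-05,
        1.02850944e+00, -3.33104453e-02]), 'qvel': array([-0.00028553, -0.00065579, -0.00346487, -0.0002841 , -0.00138149,
        0.00165905]), 'joint_efforts': array([-1.27329949e-03, -7.65041828e+01, -4.35287869e+01,  6.51528756e-02,
        3.98878742e-02, -3.60090667e-05]), 'eef_pos': array([0.16959502, 0.67877673, 0.21335145]), 'tool_rot': array([-3.83590255e-01, -3.11794702e+00,  1.55171044e-03]), 'ft_force': array([-0.46258878, -0.20764572, -0.676852  ]), 'torque': array([ 0.04124122, -0.03213343, -0.00043524]), 'grip_force': 0.0, 'opening': 0.09144065005626213}
```

View pics/top0.png

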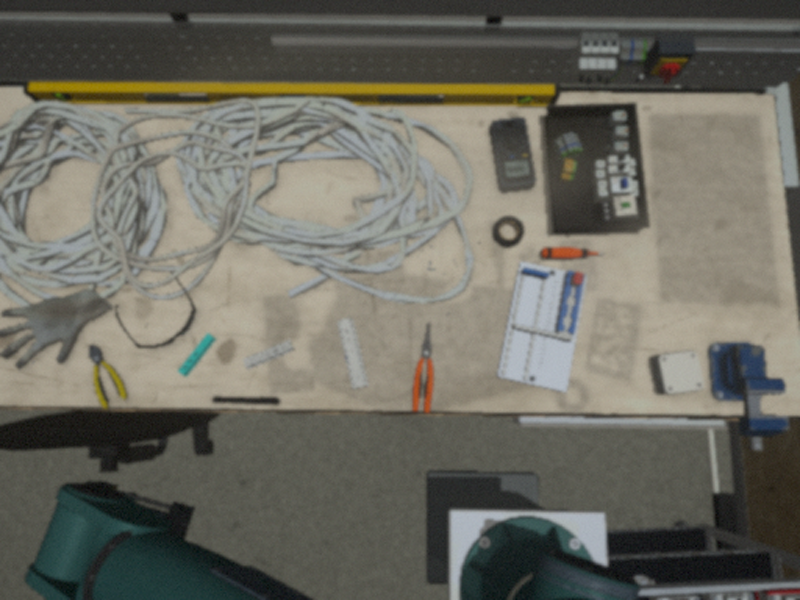

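View pics/scene0.png

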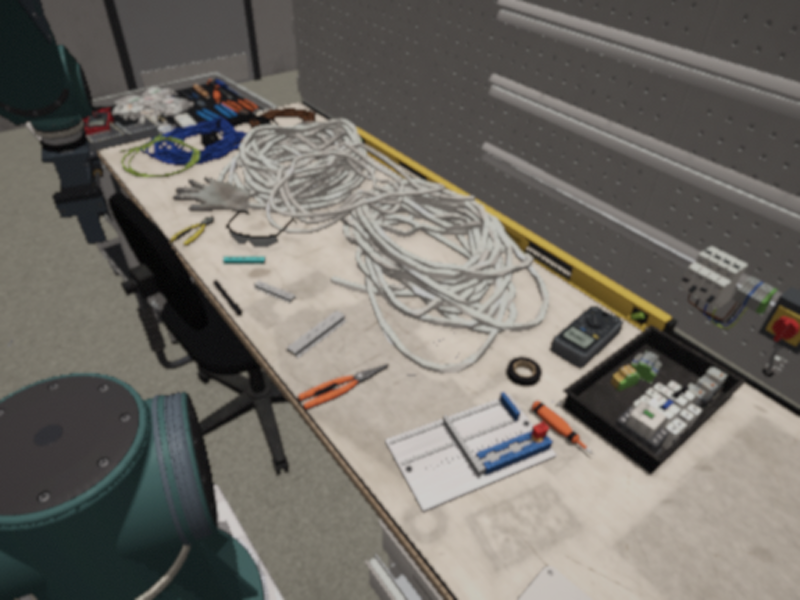

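The top view shows the jig at about (543,325), its fence on the far side (535,270), and the red button at about (578,275). The larger grey rail is at about (353,353) and the shorter look-alike at (270,354). The stop therefore pulls out towards the robot.

```bash
cat > h.py <<'E'
from station import env, optics
import cv2, numpy as np
from scipy.spatial.transform import Rotation as R
def cam(n):
    m=optics.camera_model(n); return np.array(m["intrinsics"]),np.array(m["xyz"]),R.from_rotvec(m["orientation"]).as_matrix()
def pix2w(n,u,v,z,c=None):
    K,p,M=c or cam(n)
    a=(u-K[0,2])/K[0,0]; b=(v-K[1,2])/K[1,1]
    if n=="wrist":
        r=np.hypot(a,b); s=np.sin(r)/max(r,1e-9); d=np.array([a*s,-b*s,-np.cos(r)])
    else: d=np.array([a,-b,-1.])
    d=M@d; return p+d*(z-p[2])/d[2]
def w2pix(n,P,c=None):
    K,p,M=c or cam(n)
    q=M.T@(np.array(P)-p); a,b,w=q[0],-q[1],-q[2]
    if n=="wrist":
        r=np.hypot(a,b); th=np.arctan2(r,w); a,b=a/r*th,b/r*th
    else: a,b=a/w,b/w
    return np.array([a*K[0,0]+K[0,2],b*K[1,1]+K[1,2]])
E
python3 - <<'E'
from h import *
im=optics.read_camera("top")
a=cv2.resize(im[160:260,310:385],(450,600),interpolation=cv2.INTER_CUBIC)  # x6
b=cv2.resize(im[195:255,205:255],(300,360),interpolation=cv2.INTER_CUBIC)  # x6
o=np.zeros((600,750,3),np.uint8);o[:,:450]=a;o[:360,450:]=b
cv2.imwrite("pics/crop1.png",o)
E
```

```text
(no output)
```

View pics/crop1.png

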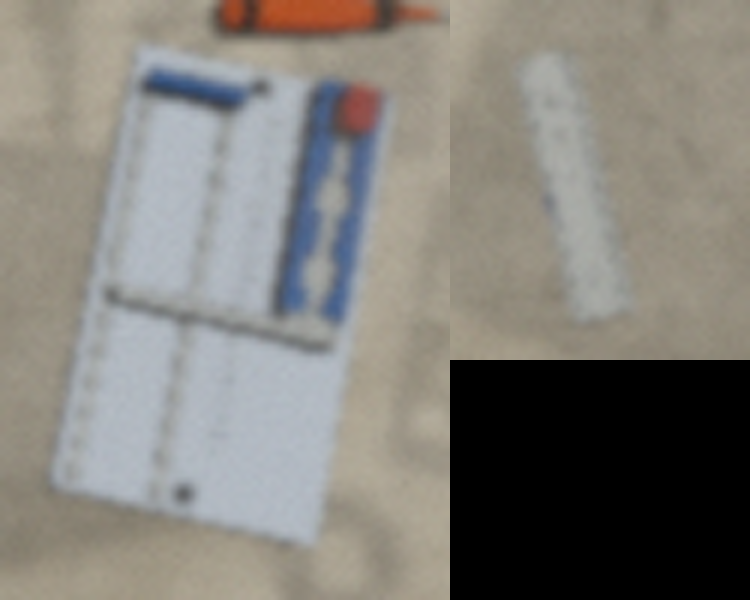

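The enlarged crop shows the jig plate's corners at (138,45), (395,88), (315,543) and (52,487), and the red button at (358,110). The rail's axis runs from (548,55) to (603,315).

```bash
python3 - <<'E'
from h import *
f=lambda x,y,z:pix2w("top",310+x/6-.4,160+y/6-.4,z)
C=[f(138,45,.01),f(395,88,.01),f(315,543,.01),f(52,487,.01)]
print(np.round(C,4)); c=np.mean(C,0)
d=(C[2]+C[3]-C[0]-C[1])/2; e=(C[1]+C[2]-C[0]-C[3])/2
print("len",np.linalg.norm(d),np.linalg.norm(e),"ang",np.degrees(np.arctan2(d[1],d[0])),np.degrees(np.arctan2(e[1],e[0])))
b=f(358,110,.065);print("centre",c,"button",b)
th=np.arctan2(d[1],d[0]);Rz=R.from_euler('z',th).as_matrix()
print("button in jig",Rz.T@(b-c))
g=lambda x,y,z:pix2w("top",205+(x-450)/6-.4,195+y/6-.4,z)
p=g(548,55,.008);q=g(603,315,.008)
print("rail",(p+q)/2,np.linalg.norm(p-q),np.degrees(np.arctan2(*(q-p)[[1,0]])))
s=env.read_state();M=R.from_rotvec(s['tool_rot']).as_matrix();print("toolY",M[:,1],M[:,2])
E
```

```text
[[ 0.6737  0.0058  0.01  ]
 [ 0.6505 -0.1397  0.01  ]
 [ 0.3934 -0.0854  0.01  ]
 [ 0.4218  0.0583  0.01  ]]
len 0.2600220167849388 0.14685655225975094 ang 168.15359663484668 -100.10085637374864
centre [ 0.53485933 -0.04025895  0.01      ] button [ 0.62469623 -0.10274036  0.065     ]
button in jig [-0.10075024  0.04270814  0.055     ]
rail [0.46896326 0.36709621 0.008     ] 0.14875917144997494 -166.4175598876277
toolY [ 2.42365619e-01  9.70184653e-01 -8.04188124e-04] [-2.33185594e-04 -7.70648855e-04 -9.99999676e-01]
```

Emit:
apply_moves(steps=[{"slide":[0.04,-0.0445,0],"roll":2.7,"fingers":0},{"slide":[0.04,-0.0445,0],"roll":0,"fingers":0},{"slide":[0.04,-0.0445,0],"roll":0,"fingers":0},{"slide":[0.04,-0.0445,0],"roll":0,"fingers":0},{"slide":[0.04,-0.0445,0],"roll":0,"fingers":0},{"slide":[0.04,-0.0445,0],"roll":0,"fingers":0},{"slide":[0.04,-0.0445,0],"roll":0,"fingers":0},{"slide":[0,0,0],"roll":0,"fingers":0}])

```text
clock: 1.15
eef_pos: [0.4516, 0.3651, 0.2139]
tool_rot: [0.316, 3.126, -0.0]
ft_force: [-0.2, 0.2, -0.8]
opening: 0.0911
grip_force: 0.0
```

```bash
python3 - <<'E'
from h import *
c=cam("wrist");im=optics.read_camera("wrist")
np.savez("w1.npz",K=c[0],p=c[1],M=c[2])
print(c, w2pix("wrist",[.469,.367,.008],c), env.read_state()['eef_pos'])
cv2.imwrite("pics/w1.png",cv2.resize(im,(768,576),interpolation=cv2.INTER_CUBIC))
E
```

```text
(array([[297.31863964,   0.        , 257.53823526],
       [  0.        , 297.31863964, 190.36288438],
       [  0.        ,   0.        ,   1.        ]]), array([0.37140009, 0.38188085, 0.38451879]), array([[ 2.00884391e-01, -9.38315104e-01, -2.81443115e-01],
       [ 9.79614948e-01,  1.92451985e-01,  5.75915621e-02],
       [ 1.25253433e-04, -2.87275128e-01,  9.57848101e-01]])) [261.34424902 179.87979701] [0.45047901 0.36644054 0.21384055]
```

View pics/w1.png

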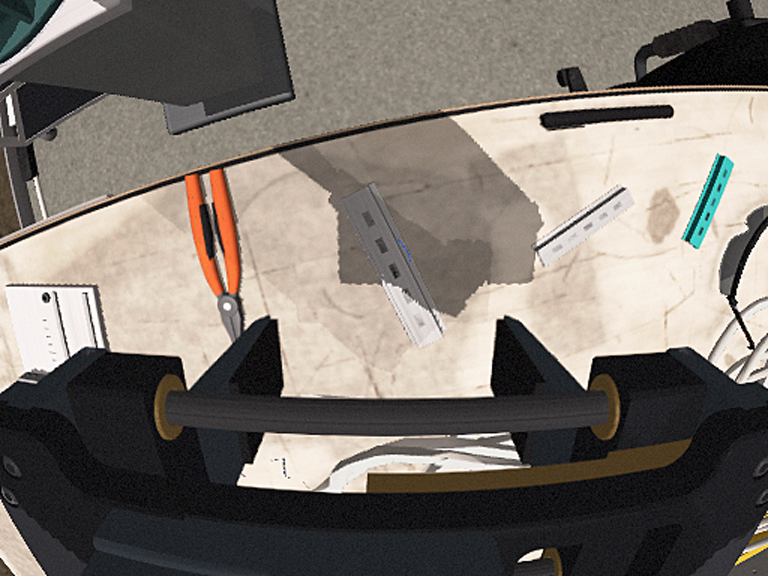

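The wrist view shows the rail with its slot line running from (368,218) to (421,322) and its ends at about (358,190) and (430,343). The pliers are to its left.

```bash
python3 - <<'E'
from h import *
d=np.load("w1.npz");c=(d['K'],d['p'],d['M'])
f=lambda x,y,z:pix2w("wrist",x/1.5-.17,y/1.5-.17,z,c)
P=[f(368,218,.015),f(381,246,.015),f(393,270,.015),f(407,296,.015),f(421,322,.015),f(358,190,.01),f(430,343,.01)]
print(np.round(P,4),np.mean(P[:5],0),(P[5]+P[6])/2,np.linalg.norm(P[6]-P[5]))
v=P[4]-P[0];print(np.degrees(np.arctan2(v[1],v[0])));v=P[6]-P[5];print(np.degrees(np.arctan2(v[1],v[0])))
E
```

```text
[[0.419  0.3564 0.015 ]
 [0.4446 0.3621 0.015 ]
 [0.4672 0.3679 0.015 ]
 [0.4926 0.3753 0.015 ]
 [0.5191 0.3829 0.015 ]
 [0.3946 0.3528 0.01  ]
 [0.5433 0.3875 0.01  ]] [0.46853787 0.36891258 0.015     ] [0.46897479 0.37011878 0.01      ] 0.1526520926890302
14.878951009672996
13.145012488522893
```

Emit:
apply_moves(steps=[{"slide":[0.018,-0.057,0],"roll":0,"fingers":0},{"slide":[0.018,-0.057,0],"roll":0,"fingers":0},{"slide":[0.018,-0.057,0],"roll":0,"fingers":0},{"slide":[0.018,-0.057,0],"roll":0,"fingers":0},{"slide":[0.018,-0.057,0],"roll":0,"fingers":0},{"slide":[0.018,-0.057,0],"roll":0,"fingers":0},{"slide":[0.018,-0.057,0],"roll":0,"fingers":0},{"slide":[0.018,-0.057,0],"roll":0,"fingers":0},{"slide":[0,0,0],"roll":0,"fingers":0}])

```text
clock: 2.33
eef_pos: [0.5946, -0.0901, 0.2138]
tool_rot: [0.313, 3.126, -0.0]
ft_force: [0.1, 0.9, -0.7]
opening: 0.0914
grip_force: 0.0
```

```bash
python3 - <<'E'
from h import *
c=cam("wrist");im=optics.read_camera("wrist")
np.savez("w2.npz",K=c[0],p=c[1],M=c[2])
s=env.read_state();print(s['eef_pos'],R.from_rotvec(s['tool_rot']).as_matrix()[:,1],w2pix("wrist",[.535,-.04,.01],c),w2pix("wrist",[.6247,-.1027,.065],c))
cv2.imwrite("pics/w2.png",cv2.resize(im[30:286,70:412],(800,599),interpolation=cv2.INTER_CUBIC))
cv2.imwrite("w2raw.png",im)
E
```

```text
[ 0.59385698 -0.08847346  0.21357688] [1.97633354e-01 9.80275995e-01 1.73812255e-04] [287.02616592 114.72680487] [251.67608926 205.59761128]
```

View pics/w2.png

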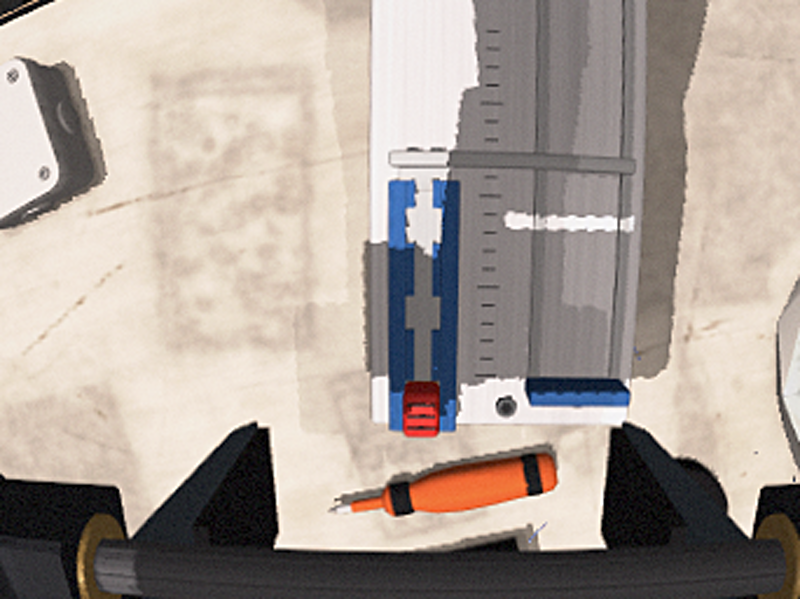

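The enlarged wrist view shows the button top at about (421,417) and the next hole at (422,313). The blue tube's top face spans x 389–461, from y 182 to y 431. The stop bar is at y≈158, the fence's top edge at y≈392, and the channel lies between the guides at x≈533 and 625.

```bash
python3 - <<'E'
from h import *
d=np.load("w2.npz");c=(d['K'],d['p'],d['M'])
f=lambda x,y,z:pix2w("wrist",70+x*342/800-.3,30+y*256/599-.3,z,c)
n={'btn':(421,417,.065),'hole':(422,313,.034),'tubeTL':(389,182,.034),'tubeBL':(390,430,.034),'tubeTR':(461,182,.034),'tubeBR':(456,430,.034),'hole3':(424,225,.034),
'fL':(528,392,.036),'fR':(629,392,.036),'stopR_farface':(636,172,.036),'stopL':(390,165,.036),'plBL':(373,422,.01),'plBR':(627,422,.01)}
P={k:f(*v) for k,v in n.items()}
for k in P:print(k,np.round(P[k],4))
an=lambda a,b:print(a,b,np.degrees(np.arctan2(*(P[b]-P[a])[[1,0]])),np.linalg.norm(P[b]-P[a]))
an('tubeBL','tubeTL');an('tubeBR','tubeTR');an('btn','hole');an('plBR','plBL');an('fR','fL');an('tubeBR','tubeBL');an('stopR_farface','stopL')
E
```

```text
btn [ 0.627  -0.1055  0.065 ]
hole [ 0.5825 -0.0964  0.034 ]
tubeTL [ 0.5135 -0.0989  0.034 ]
tubeBL [ 0.642  -0.1266  0.034 ]
tubeTR [ 0.5208 -0.0638  0.034 ]
tubeBR [ 0.649  -0.0917  0.034 ]
hole3 [ 0.5384 -0.0862  0.034 ]
fL [ 0.6348 -0.05    0.036 ]
fR [0.6461 0.0043 0.036 ]
stopR_farface [0.5309 0.0249 0.036 ]
stopL [ 0.5053 -0.0965  0.036 ]
plBL [ 0.644  -0.1388  0.01  ]
plBR [0.6742 0.0068 0.01  ]
tubeBL tubeTL 167.81505187532247 0.13137136541286612
tubeBR tubeTR 167.73195250936737 0.13119303965504484
btn hole 168.42742208446035 0.05496636463283756
plBR plBL -101.73288219025942 0.1487650659642836
fR fL -101.67797491641687 0.055527582970707076
tubeBR tubeBL -101.41927170502773 0.03566998670665225
stopR_farface stopL -101.91356980292133 0.1240622102469066
```

Emit:
apply_moves(steps=[{"slide":[0.033,-0.017,-0.04],"roll":-0.5,"fingers":0.5},{"slide":[0,0,-0.05],"roll":0,"fingers":0.5},{"slide":[0,0,-0.05],"roll":0,"fingers":0.5},{"slide":[0,0,-0.0276],"roll":0,"fingers":0.5},{"slide":[0,0,0],"roll":0,"fingers":0.9},{"slide":[0,0,0],"roll":0,"fingers":1},{"slide":[0,0,0],"roll":0,"fingers":1},{"slide":[0,0,0],"roll":0,"fingers":1}], squeeze=35)

```text
clock: 3.38
eef_pos: [0.6274, -0.1063, 0.0477]
tool_rot: [0.322, 3.123, -0.003]
ft_force: [-1.7, -6.1, 4.2]
opening: 0.0176
grip_force: 35.0
```

Emit:
apply_moves(steps=[{"slide":[0,0,-0.004],"roll":0,"fingers":1},{"slide":[0,0,-0.003],"roll":0,"fingers":1},{"slide":[0,0,0],"roll":0,"fingers":1},{"slide":[0,0,0],"roll":0,"fingers":1}])

```text
clock: 3.88
eef_pos: [0.6273, -0.1062, 0.0407]
tool_rot: [0.324, 3.123, -0.001]
ft_force: [-2.5, -7.6, 6.3]
opening: 0.0173
grip_force: 35.0
```

Emit:
apply_moves(steps=[{"slide":[-0.011,0.0023,0],"roll":0,"fingers":1},{"slide":[-0.011,0.0023,0],"roll":0,"fingers":1},{"slide":[-0.011,0.0023,0],"roll":0,"fingers":1},{"slide":[-0.011,0.0023,0],"roll":0,"fingers":1},{"slide":[0,0,0],"roll":0,"fingers":1},{"slide":[0,0,0],"roll":0,"fingers":1}])

```text
clock: 4.62
eef_pos: [0.5831, -0.0968, 0.0407]
tool_rot: [0.324, 3.123, -0.001]
ft_force: [-3.2, -4.8, 6.2]
opening: 0.0177
grip_force: 35.0
```

Emit:
apply_moves(steps=[{"slide":[0,0,0.004],"roll":0,"fingers":1},{"slide":[0,0,0.004],"roll":0,"fingers":1},{"slide":[0,0,0],"roll":0,"fingers":1},{"slide":[0,0,0],"roll":0,"fingers":0.6},{"slide":[0,0,0],"roll":0,"fingers":0.6},{"slide":[0,0,0.06],"roll":0,"fingers":0.5},{"slide":[0,0,0.06],"roll":0,"fingers":0},{"slide":[0,0,0.0466],"roll":0,"fingers":0},{"slide":[0,0,0],"roll":0,"fingers":0}])

```text
clock: 5.75
eef_pos: [0.5847, -0.0965, 0.2181]
tool_rot: [0.323, 3.118, -0.001]
ft_force: [1.6, 0.1, 0.2]
opening: 0.0728
grip_force: 0.0
```

```bash
python3 - <<'E'
from h import *
c=cam("wrist");im=optics.read_camera("wrist")
np.savez("w3.npz",K=c[0],p=c[1],M=c[2])
s=env.read_state();print(s['eef_pos'],s['ft_force'])
cv2.imwrite("pics/w3.png",cv2.resize(im[30:286,70:412],(800,599),interpolation=cv2.INTER_CUBIC))
E
```

```text
[ 0.58347911 -0.09620896  0.21561433] [ 0.43018095  0.45993184 -0.9524544 ]
```

View pics/w3.png

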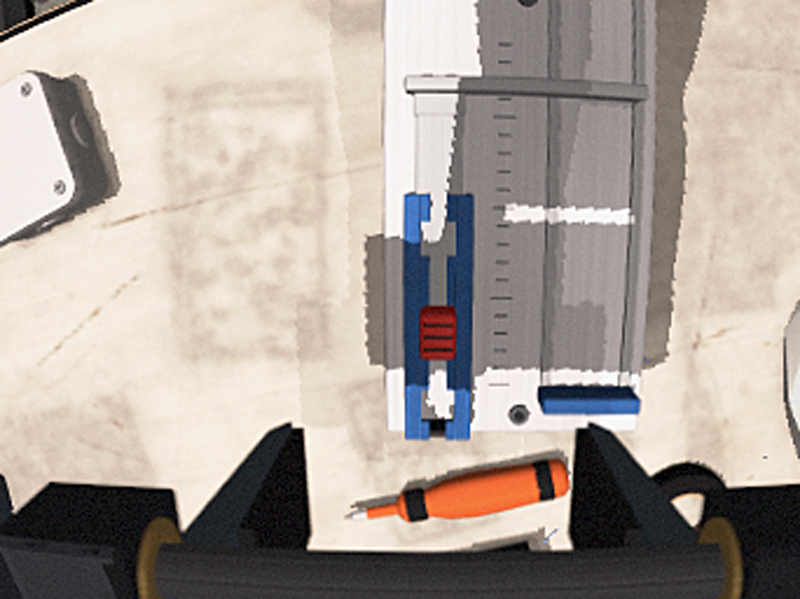

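The red button now stands at about (438,333) and the stop bar at y≈88. The fence's top edge is at y≈401. Next I'll check the button height and channel geometry numerically.

```bash
python3 - <<'E'
from h import *
d=np.load("w3.npz");c=(d['K'],d['p'],d['M'])
f=lambda x,y,z:pix2w("wrist",70+x*342/800-.3,30+y*256/599-.3,z,c)
def g(P):
    u=w2pix("wrist",P,c);return np.round([(u[0]+.3-70)*800/342,(u[1]+.3-30)*599/256],1)
a=np.radians(168.1);X=np.array([np.cos(a),np.sin(a),0]);Y=np.array([-np.sin(a),np.cos(a),0])
fl=f(540,400,.036);fr=f(639,401,.036);F=(fl+fr)/2
# channel guides (tops z .014) & stop face
for n,q in {'fl':fl,'fr':fr,'stopR':f(646,100,.036),'stopL':f(462,96,.036),'g1 low':f(545,370,.014),'g1 up':f(550,110,.014),'g2 low':f(632,370,.014),'g2 up':f(633,110,.014),'hole3':f(441,241,.034),'tubeBL':f(405,438,.034),'tubeBR':f(470,438,.034)}.items():
    print(n,np.round(q,4),'rel F jig x,y mm',np.round([1e3*(q-F)@X,1e3*(q-F)@Y],1))
H=np.array([.5825,-.0964,0])
for z in(.065,.061): print(z,[g(H+X*i*.012+Y*j*.009+[0,0,z]) for i,j in((1,1),(1,-1),(-1,1),(-1,-1))])
E
python3 - <<'E'
import cv2
im=cv2.imread('pics/w3.png')
o=cv2.resize(im[180:460,380:660],(784,784),interpolation=cv2.INTER_CUBIC)[:600]
cv2.imwrite('pics/w3c.png',o)
E
```

```text
fl [ 0.6338 -0.0509  0.036 ] rel F jig x,y mm [ 0.4 27.9]
fr [0.6462 0.0035 0.036 ] rel F jig x,y mm [ -0.4 -27.9]
stopR [0.487  0.0322 0.036 ] rel F jig x,y mm [161.2 -23.1]
stopL [ 0.4697 -0.0604  0.036 ] rel F jig x,y mm [159.1  71.1]
g1 low [ 0.6249 -0.0434  0.014 ] rel F jig x,y mm [10.8 22.4]
g1 up [ 0.4835 -0.0147  0.014 ] rel F jig x,y mm [155.   23.5]
g2 low [0.6353 0.0068 0.014 ] rel F jig x,y mm [ 10.9 -28.8]
g2 up [0.4904 0.0307 0.014 ] rel F jig x,y mm [157.6 -22.3]
hole3 [ 0.5399 -0.0858  0.034 ] rel F jig x,y mm [85.2 81.4]
tubeBL [ 0.641  -0.1272  0.034 ] rel F jig x,y mm [-22.3 101.1]
tubeBR [ 0.6484 -0.0922  0.034 ] rel F jig x,y mm [-22.3  65.3]
0.065 [array([418.7, 314.7]), array([456.7, 314.7]), array([419.1, 363.3]), array([456.3, 363.3])]
0.061 [array([419. , 312.9]), array([456.5, 313. ]), array([419.3, 361. ]), array([456.1, 361. ])]
```

View pics/w3c.png

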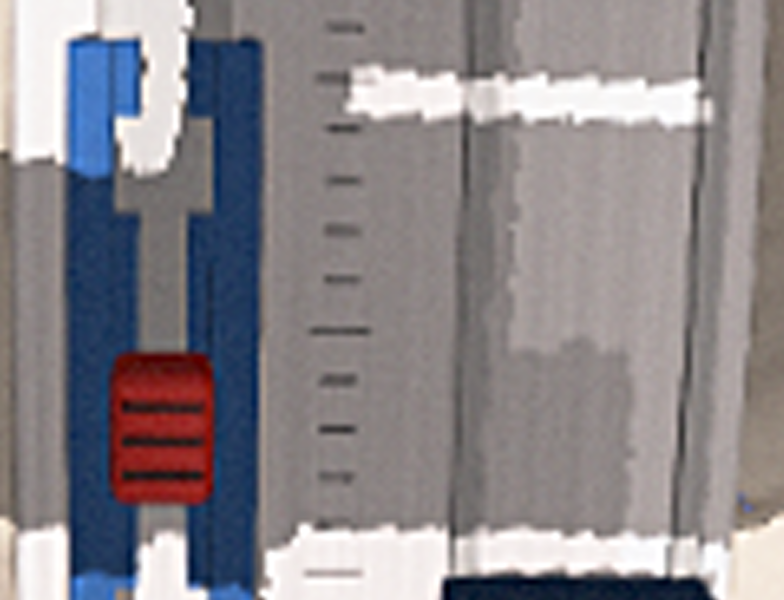

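The stop face is at 160 mm and the button outline is over the next hole. I'll confirm the button is fully up with a light touch from above, expecting contact at z≈0.065.

Emit:
apply_moves(steps=[{"slide":[0,0,-0.04],"roll":0,"fingers":1},{"slide":[0,0,-0.05],"roll":0,"fingers":1},{"slide":[0,0,-0.05],"roll":0,"fingers":1},{"slide":[0,0,0],"roll":0,"fingers":1},{"slide":[0,0,-0.006],"roll":0,"fingers":1},{"slide":[0,0,0],"roll":0,"fingers":1}])

```text
clock: 6.55
eef_pos: [0.5835, -0.0963, 0.0692]
tool_rot: [0.324, 3.123, -0.0]
ft_force: [-0.7, -0.3, -0.1]
opening: 0.0226
grip_force: 0.0
```

Emit:
apply_moves(steps=[{"slide":[0,0,-0.003],"roll":0,"fingers":1},{"slide":[0,0,0],"roll":0,"fingers":1}])

```text
clock: 6.8
eef_pos: [0.5829, -0.0962, 0.0655]
tool_rot: [0.324, 3.124, -0.0]
ft_force: [0.1, 0.5, 0.4]
opening: 0.0022
grip_force: 0.0
```

Emit:
apply_moves(steps=[{"slide":[0,0,-0.002],"roll":0,"fingers":1},{"slide":[0,0,0],"roll":0,"fingers":1}])

```text
clock: 7.05
eef_pos: [0.5831, -0.0962, 0.0632]
tool_rot: [0.324, 3.124, -0.0]
ft_force: [1.0, -0.4, 4.4]
opening: 0.0005
grip_force: 2.2
```

The button is up: contact came at about 65 mm. Now to the rail.

Emit:
apply_moves(steps=[{"slide":[0,0,0.05],"roll":0,"fingers":0.45},{"slide":[0,0,0.05],"roll":0,"fingers":0.45},{"slide":[-0.0142,0.058,0],"roll":8.6,"fingers":0.45},{"slide":[-0.0142,0.058,0],"roll":8.6,"fingers":0.45},{"slide":[-0.0142,0.058,0],"roll":8.7,"fingers":0.45},{"slide":[-0.0142,0.058,0],"roll":0,"fingers":0.45},{"slide":[-0.0142,0.058,0],"roll":0,"fingers":0.45},{"slide":[-0.0142,0.058,0],"roll":0,"fingers":0.45},{"slide":[-0.0142,0.058,0],"roll":0,"fingers":0.45},{"slide":[-0.0142,0.0585,0],"roll":0,"fingers":0.45}])

```text
clock: 8.3
eef_pos: [0.4682, 0.3702, 0.1629]
tool_rot: [0.385, -3.118, 0.0]
ft_force: [1.2, 0.0, 0.8]
opening: 0.0503
grip_force: 0.0
```

Emit:
apply_moves(steps=[{"slide":[0,0,0],"roll":0,"fingers":0.45},{"slide":[0,0,0],"roll":0,"fingers":0.45}])

```text
clock: 8.55
eef_pos: [0.4688, 0.368, 0.1626]
tool_rot: [0.386, -3.117, 0.001]
ft_force: [-0.3, -0.4, 0.7]
opening: 0.0503
grip_force: 0.0
```

Emit:
apply_moves(steps=[{"slide":[0,0,-0.05],"roll":0,"fingers":0.45},{"slide":[0,0,-0.05],"roll":0,"fingers":0.45},{"slide":[0,0,-0.045],"roll":0,"fingers":0.45},{"slide":[0,0,-0.0125],"roll":0,"fingers":0.45},{"slide":[0,0,0],"roll":0,"fingers":0.45},{"slide":[0,0,0],"roll":0,"fingers":1},{"slide":[0,0,0],"roll":0,"fingers":1},{"slide":[0,0,0],"roll":0,"fingers":1}], squeeze=30)

```text
clock: 9.55
eef_pos: [0.4695, 0.3687, 0.0064]
tool_rot: [-0.385, 3.117, 0.001]
ft_force: [-0.9, -1.0, 12.6]
opening: 0.0238
grip_force: 30.0
```

Emit:
apply_moves(steps=[{"slide":[0,0,0.03],"roll":0,"fingers":1},{"slide":[0,0,0.04],"roll":0,"fingers":1},{"slide":[0,0,0.04],"roll":0,"fingers":1},{"slide":[0,0,0],"roll":-8.6,"fingers":1},{"slide":[0,0,0],"roll":-8.6,"fingers":1},{"slide":[0,0,0],"roll":-8.7,"fingers":1},{"slide":[0,0,0],"roll":0,"fingers":1}])

```text
clock: 10.42
eef_pos: [0.469, 0.3683, 0.1157]
tool_rot: [0.322, 3.125, 0.0]
ft_force: [0.5, 0.4, -1.1]
opening: 0.0237
grip_force: 30.0
```

```bash
python3 - <<'E'
from h import *
c=cam("wrist");im=optics.read_camera("wrist")
np.savez("w4.npz",K=c[0],p=c[1],M=c[2])
s=env.read_state();M=R.from_rotvec(s['tool_rot']).as_matrix();print(s['eef_pos'],M[:,1],s['ft_force'],s['torque'],s['opening'])
cv2.imwrite("pics/w4.png",cv2.resize(im[90:282,128:384],(800,600),interpolation=cv2.INTER_CUBIC))
E
```

```text
[0.46898576 0.36835704 0.11561002] [2.01582931e-01 9.79471443e-01 1.22351640e-04] [-0.62606004  0.12182928 -2.24714525] [0.00194577 0.02876946 0.03101019] 0.023560280793867072
```

View pics/w4.png

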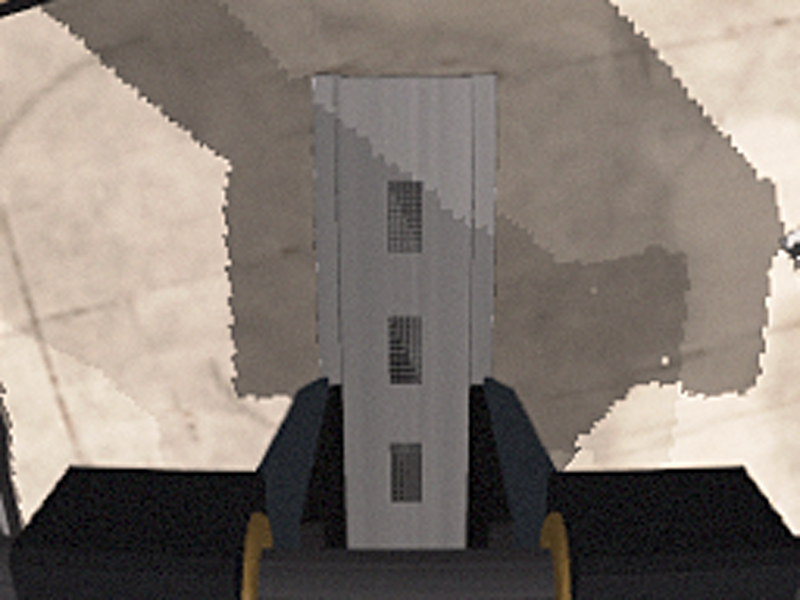

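The rail is held level and straight, slots up. Its near end is at y≈76, x 340–473 across the hat.

```bash
python3 - <<'E'
from h import *
d=np.load("w4.npz");c=(d['K'],d['p'],d['M'])
f=lambda x,y,z:pix2w("wrist",128+x/3.125-.3,90+y/3.125-.3,z,c)
zt=.1156-.0064+.015
e=f(405,76,zt); fl=[f(314,76,zt-.014),f(496,76,zt-.014)]; far=f(404,380,zt)
t=np.array([.469,.3684,0]);a=np.radians(168.1)
X=np.array([np.cos(a),np.sin(a),0]);Y=np.array([-np.sin(a),np.cos(a),0])
for q in(e,*fl,far):print(q,[1e3*(q-t)@X,1e3*(q-t)@Y])
w=[f(338,150,zt),f(473,150,zt)];print(np.linalg.norm(w[0]-w[1]))
v=f(405,215,zt),f(405,472,zt);v=v[1]-v[0];print(np.degrees(np.arctan2(v[1],v[0])))
F=np.array([.6403,-.0233]);print("target tcp if centred",F+.08*X[:2])
E
```

```text
[0.39429753 0.38417075 0.1242    ] [np.float64(76.34902950139755), np.float64(-0.027858396168722342)]
[0.39112626 0.36733659 0.1102    ] [np.float64(75.98087913494716), np.float64(17.098447113404653)]
[0.39813511 0.40085679 0.1102    ] [np.float64(76.03465229083585), np.float64(-17.14662193751135)]
[0.44881935 0.37257853 0.1242    ] [np.float64(20.60857435320138), np.float64(0.07260814733535552)]
0.023625622530366954
-11.815347702559526
target tcp if centred [ 0.56201928 -0.00680367]
```

Emit:
apply_moves(steps=[{"slide":[0.0135,-0.0535,0],"roll":0,"fingers":1},{"slide":[0.0135,-0.0535,0],"roll":0,"fingers":1},{"slide":[0.0135,-0.0535,0],"roll":0,"fingers":1},{"slide":[0.0135,-0.0535,0],"roll":0,"fingers":1},{"slide":[0.0135,-0.0535,0],"roll":0,"fingers":1},{"slide":[0.0135,-0.0535,0],"roll":0,"fingers":1},{"slide":[0.0134,-0.0536,0],"roll":0,"fingers":1},{"slide":[0,0,-0.035],"roll":0,"fingers":1},{"slide":[0,0,-0.03],"roll":-0.3,"fingers":1},{"slide":[0,0,0],"roll":0,"fingers":1}])

```text
clock: 11.72
eef_pos: [0.562, -0.0063, 0.0488]
tool_rot: [-0.327, -3.121, 0.0]
ft_force: [-0.2, -0.2, -0.1]
opening: 0.0236
grip_force: 30.0
```

```bash
python3 - <<'E'
from h import *
c=cam("wrist");im=optics.read_camera("wrist")
np.savez("w5.npz",K=c[0],p=c[1],M=c[2])
s=env.read_state();M=R.from_rotvec(s['tool_rot']).as_matrix();print(s['eef_pos'],M[:,1],s['ft_force'],s['opening'])
cv2.imwrite("pics/w5.png",cv2.resize(im[90:282,128:384],(800,600),interpolation=cv2.INTER_CUBIC))
E
```

```text
[ 0.56299436 -0.00620095  0.05021996] [ 2.07754857e-01  9.78180885e-01 -2.73741346e-04] [ 0.34791498  0.51971578 -0.56352922] 0.023601115612524943
```

View pics/w5.png

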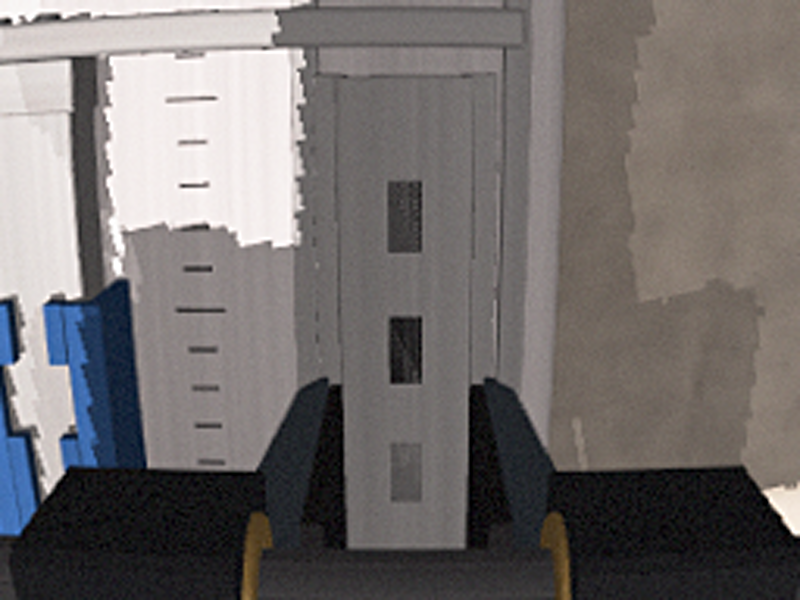

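The stop's near face edge is at y≈46 and the rail end at y≈76. The channel's side lines are at x≈317 and 503 (y≈60).

```bash
python3 - <<'E'
from h import *
d=np.load("w5.npz");c=(d['K'],d['p'],d['M'])
f=lambda x,y,z:pix2w("wrist",128+x/3.125-.3,90+y/3.125-.3,z,c)
t=np.array([.563,-.0062,0]);a=np.radians(168.1)
X=np.array([np.cos(a),np.sin(a),0]);Y=np.array([-np.sin(a),np.cos(a),0])
for n,q in {'stop':f(405,46,.036),'stopR':f(520,46,.036),'stopL':f(280,47,.036),'gL':f(317,60,.014),'gR':f(503,60,.014),'gRo':f(525,60,.014),'end':f(405,76,.0588),'gRlow':f(497,360,.014)}.items():
    print(n,np.round([1e3*(q-t)@X,1e3*(q-t)@Y],1))
E
python3 - <<'E'
import cv2
im=cv2.imread('pics/w5.png')
cv2.imwrite('pics/w5c.png',cv2.resize(im[0:180,270:550],(800,514),interpolation=cv2.INTER_CUBIC))
E
```

```text
stop [82.5 -0. ]
stopR [ 82.8 -22.6]
stopL [82.7 24.5]
gL [79.7 19.3]
gR [ 79.6 -21.5]
gRo [ 79.7 -26.4]
end [77.3 -0. ]
gRlow [ 10.2 -21.5]
```

View pics/w5c.png

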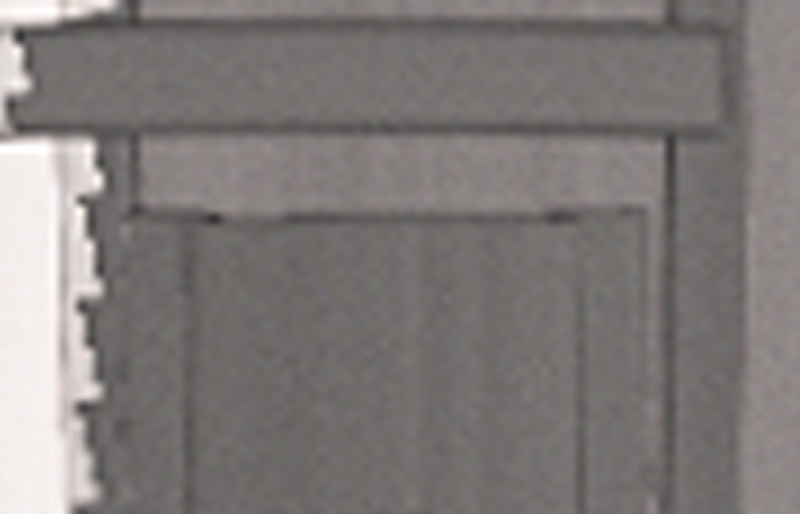

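Emit:
apply_moves(steps=[{"slide":[-0.0003,0.0012,-0.01],"roll":0,"fingers":1},{"slide":[0,0,-0.01],"roll":0,"fingers":1},{"slide":[0,0,-0.006],"roll":0,"fingers":1},{"slide":[0,0,-0.004],"roll":0,"fingers":1},{"slide":[0,0,0],"roll":0,"fingers":1},{"slide":[0,0,0],"roll":0,"fingers":1}])

```text
clock: 12.52
eef_pos: [0.5633, -0.0051, 0.0206]
tool_rot: [0.332, 3.124, -0.0]
ft_force: [-0.3, 0.2, -1.5]
opening: 0.0238
grip_force: 30.0
```

Emit:
apply_moves(steps=[{"slide":[0,0,-0.002],"roll":0,"fingers":1},{"slide":[0,0,-0.001],"roll":0,"fingers":1},{"slide":[0,0,0],"roll":0,"fingers":1}])

```text
clock: 12.9
eef_pos: [0.5631, -0.0051, 0.0174]
tool_rot: [-0.332, -3.124, 0.0]
ft_force: [0.1, -0.4, -1.1]
opening: 0.0238
grip_force: 30.0
```

Emit:
apply_moves(steps=[{"slide":[0,0,-0.001],"roll":0,"fingers":1},{"slide":[0,0,-0.0007],"roll":0,"fingers":1},{"slide":[0,0,0],"roll":0,"fingers":1}])

```text
clock: 13.28
eef_pos: [0.5632, -0.0051, 0.0164]
tool_rot: [-0.332, -3.124, 0.0]
ft_force: [-4.9, 0.3, 14.9]
opening: 0.0234
grip_force: 30.0
```

The rail is on the channel floor at the predicted height. Releasing.

Emit:
apply_moves(steps=[{"slide":[0,0,0.0008],"roll":0,"fingers":0.9},{"slide":[0,0,0],"roll":0,"fingers":0.55},{"slide":[0,0,0],"roll":0,"fingers":0.55},{"slide":[0,0,0],"roll":0,"fingers":0.55},{"slide":[0,0,0.03],"roll":0,"fingers":0.55},{"slide":[0,0,0.06],"roll":0,"fingers":0.55},{"slide":[0,0,0.06],"roll":0,"fingers":0.55},{"slide":[0,0,0.05],"roll":0,"fingers":0.3},{"slide":[0,0,0],"roll":0,"fingers":0.2}])

```text
clock: 14.4
eef_pos: [0.5652, -0.0051, 0.2205]
tool_rot: [0.331, 3.117, 0.001]
ft_force: [0.0, -0.6, -1.1]
opening: 0.0583
grip_force: 0.0
```

```bash
python3 - <<'E'
from h import *
im=optics.read_camera("wrist")
s=env.read_state();print(s['eef_pos'],s['ft_force'],s['opening'])
cv2.imwrite("pics/w6.png",cv2.resize(im[30:286,70:412],(800,599),interpolation=cv2.INTER_CUBIC))
E
```

```text
[ 0.56391645 -0.00510391  0.21796971] [-0.27535296 -0.28234188 -1.66312368] 0.062128165801355856
```

View pics/w6.png

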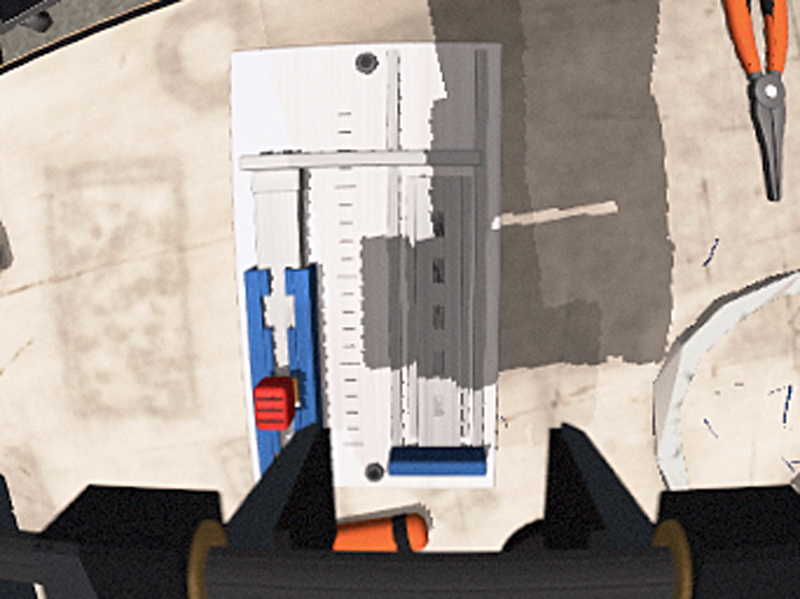

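The rail lies flat in the channel between the fence (y≈450) and the stop (y≈165). The button is raised, with a gap visible under its cap at (275,403).

```bash
python3 -c "
from station import env
print(env.job_done())"
```

```text
the job is handed in; nothing more can be done
None
```

The stop is one hole longer with its button fully up, the rail lies flat, slots up, in the channel between the fence and the stop, and the job was handed in at about 14.5 s of the 61 s allowed.

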